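Pump up the lens holder

ROBOT

A 6-joint arm with a two-finger parallel gripper is mounted at the origin on the work surface. World frame = base frame: x ahead of the robot, y to its left, z up, the work surface at z = 0. Lengths are in m, angles in rad, forces in N, time in s.
With the tool pointing down it reaches from about 0.325 to 0.925 m from the base axis. Payload 3.1 kg.
Tool frame: the origin (TCP) lies at the very end of the fingers, on their centre line; the grasp point (between the pads) lies grip_point_offset behind it (grip_point_offset is the distance from the TCP to the grasp point, in m); z points along the fingers, y is the line along which they close (so a half turn about z gives the same grasp; the last joint's range is limited). The gripper opens to 85 mm and grips with 20 to 120 N. Pads are 22 mm wide; open, the fingers measure 114 mm over their backs; the gripper's body (76 mm by 85 mm) begins 54 mm behind the grasp point. The pads swing forward as they close: fully open they stand 13 mm farther back than shut.
Start: joints at [-1.235, 0.217, 1.613, -0, 1.311, -0.112], TCP at [0.271, -0.563, 0.231] pointing down, gripper open.
Joint ranges: [-2.75, 2.75], [-0.78, 2.1], [0.31, 2.55], [-1.13, 4.27], [0.13, 2.63], [-2.58, 2.58]. Speed limits (rad/s): [2.79, 2.79, 3.14, 3.14, 3.14, 3.14].

INTERFACE

Orientations are given as a unit quaternion [w, x, y, z].
In Python, from workcell import state, read_camera, close_job, trace, grip_point_offset gives the robot as it stands.
- The arm moves only by the tool move_arm, never from a script. Its argument "targets" is a list of rows, each a list of 7 numbers: the gripper's target within -1 to 1 (fully open at 1, half-way at 0, shut at -1), then the shift along the tool's x, y, z normalised to -1 to 1, where 1 is 10 cm, then the turn, a rotation vector about the tool's x, y, z normalised to -1 to 1, where 1 is 45 degrees. A call has 1 to 20 rows; each row shifts and turns the commanded pose from where the row before left it, along the tool's axes as they then stand; what a row does not reach is not made up. A row lasts 1/8 s, in which the tool goes at most 62.5 mm and 10.7 degrees, less where a joint would pass 70% of its speed; a pose out of reach is approached as far as the arm can. A call with a number of a shift or a turn outside -1 to 1 is refused whole. A call with a gripper value outside its range is refused whole. The fingers move at their own pace and stop on an object; "force" is the grip in N (left out, the last holds). Time passes only in rows, so rows that do not move let the fingers close. It gives the time, the measured TCP pose, the force, the opening and the grip force at its end, in the units of the state.
- state(): the state, without advancing time (a new reading comes with each control period).
- read_camera(name): name is "scene" or "top"; returns a dict with "pixels" (420x560x3 uint8, red, green, blue), "depth" (420x560 float32, m along the optical axis (not along the pixel's ray), 0 where there is no reading), "fov_y" (degrees; the focal length in pixels is half the picture's height over the tangent of half this angle, whatever the lens; pixels are square), "cx", "cy" (the principal point, pixels), "R" (3x3) and "t" (3): a world point X has camera coordinates R X + t. Camera axes: x right, y down, z forward; pixel columns grow to the right and rows downward; lengths in m; the calibration is good to about 2 mm. A picture is of the moment at which its call begins.
- close_job(): hands the job in; it is judged then, once.
Trained networks look in a picture, given as the dict that the camera call returned (one of the last four; its "shot" number tells which), for a name from the list of things; names that differ only in an ending like _2 or _b are one class to them, and where a whole thing is asked for, a point or a joint stands for the part that bears it (a point fixed in the world has none). Each returns a list of dicts, best first, with "score" (0 to 1); they miss things now and then, are a little off and sometimes report something else, mostly with a low value. They report only what shows in the picture. A call takes as long as a camera call.
- trace(picture, thing): "mask" (420x560 bool, what is visible of it) and "point" ([row, column] in pixels, amid what is visible of it).
The state is a dict: "time_s": time; "joints": joint angles; "qvel": joint speeds; "joint_torque": joint torques, N m; "tcp_pos": TCP position; "tool_rot": TCP orientation; "force": force on the tool from outside, world axes, zero at the start; "wrist_torque": the same for the moment, N m; "width": opening from 0.0 (shut) to 1.0 (fully open); "gripper_force": force on a finger pad.
Only numpy, scipy, OpenCV 4.12 (cv2) and the standard library are available. Lean on these libraries where they do the work, as an engineer would, in place of code of your own. Each camera call takes 0.05 s, during which the arm holds its last target. There are 200 camera calls.

TASK

Secure the lens on the vacuum lens holder: press the blue pump knob all the way down and let it spring fully back up, again and again, until the orange indicator pin stands fully out. Do it with the fingertips on the knob alone: do not touch the pin or the lens, pick nothing up, and leave the things around the holder where they are. Finish with the knob let go and back up.

Things in the scene. Friction and masses are not known exactly. Their poses are not given: they have to be found in the camera images.
- holder: vacuum lens holder, bolted to the bench wherever it stands. Grey base plate 110 x 260 x 12 mm (x, y, z), origin at the centre of its underside, z up. Along its own y axis stand, at x = 0: the pump at y = -75 mm, the indicator pin at y = 0, the lens cup at y = +85 mm. An aluminium block 62 mm wide, 55 mm high, runs from y = -115 to +35 mm under pump and pin; a dark barrel, 42 mm across, rises from it to 85 mm under the knob.
- knob_top (a point): centre of the flat top of the blue pump knob, which is 42 mm across and 15 mm thick on a 14 mm steel rod; 140 mm above the bench when up, 127 mm when pressed home. It moves with the knob. It is the highest point of the holder.
- plunger (a joint): pump stroke in m: 0 with the knob up, 0.013 pressed home (a hard stop). A spring pushes it up with about 7 N at the top and 11 N when home; damping of 60 N s/m comes on top while it moves. Let go, it is back up within half a second. A stroke at least 12 mm down and then fully back up lifts the pin to its next notch on the way up; a shorter one may do nothing.
- pin_out (a joint): how far the orange indicator pin has come out, in m: 0 fully in, about 0.050 fully out. It starts anywhere between 0 and 0.025 and stays put between strokes (it may slip back a few mm in the very first one). The first stroke brings it to a notch (0.010, 0.020 or 0.030), each later one 10 mm further: 3 to 5 full strokes in all. Once fully out, further strokes do no harm.
- pin_tip (a point): centre of the top of the orange pin, 10 mm across, 75 mm beside the knob; 63 mm above the bench when fully in, 113 mm when fully out.
- pin: the orange indicator pin (body with its origin on the pin's axis, 63 mm below its tip); not to be touched
- lens: loose salmon-pink lens blank, 66 mm across, 9 mm thick, 30 g, lying on the rubber cup with its underside (origin at its centre) 60 mm above the bench
- bottle: loose white bottle with a blue cap, 66 mm across, 160 mm high, origin at the centre of its underside; bystander to one side
- tray: loose open cardboard tray of lenses, 200 x 150 x 40 mm (x, y, z), origin at the centre of its underside; bystander to one side
- loupe: loose black loupe, 44 mm across, 46 mm high, origin at the centre of its underside; bystander beyond the holder

How it is judged:
By the outcome, as a careful person would: the job done as asked, in the order asked, and still so for the second after the job is handed in, with the robot touching nothing.
It also fails if it takes over 45 s, if anything falls off the work surface, if the arm or the gripper's body presses on something with over 40 N, if the wrist force passes 120 N, or if a joint passes its speed limit or range.

## Working session

There is one attempt and no reset: what is moved stays moved. The work goes in short steps, Python scripts to look and compute and a tool call to move; the robot and the scene stay as the last step left them, time stands still between calls to the robot, and variables do not carry over. Pictures are saved under pics/ and viewed, at most 10 in all, crops included, and the job is handed in when it is done.

Besides the shell and the picture viewer there is one more tool, called after "Call:" in YAML: its name, and indented under it one key for each argument. move_arm: Moves the arm, as the interface text tells. Its arguments: {"type":"object","properties":{"targets":{"type":"array","items":{"type":"array","items":{"type":"number"}}},"force":{"type":"number"}},"required":["targets"]}

```bash
mkdir -p pics; cat > h.py <<'E'
import numpy as np, cv2
from workcell import *
def pts(p,mask):
    f=210/np.tan(np.radians(p["fov_y"])/2); d=p["depth"]
    v,u=np.nonzero(mask&(d>0)); z=d[v,u]
    c=np.stack([(u-p["cx"])*z/f,(v-p["cy"])*z/f,z],1)
    return (c-p["t"])@np.asarray(p["R"])
E
python3 - <<'E'
from h import *
print(state(),grip_point_offset)
ps=[]
for n in("scene","top"):
    p=read_camera(n); ps.append(p["pixels"])
    for th in("knob_top","pin","lens","bottle","tray","loupe","holder"):
        for r in trace(p,th)[:2]:
            X=pts(p,r["mask"])
            if len(X)<5: print(n,th,r["score"],r["point"],len(X));continue
            zt=np.percentile(X[:,2],97); T=X[X[:,2]>zt-.006]
            print(n,th,round(r["score"],2),r["point"],len(X),"topz",zt.round(3),"mid",((T.min(0)+T.max(0))/2).round(3),"mean",T.mean(0).round(3),"lo",X.min(0).round(3),"hi",X.max(0).round(3))
    cv2.imwrite(f"pics/{n}.png",p["pixels"][:,:,::-1])
E
```

```text
{'time_s': 0.0, 'joints': array([-1.23519112e+00,  2.17759386e-01,  1.61492937e+00,  3.23080942e-05,
        1.31129498e+00, -1.12139680e-01]), 'qvel': array([ 1.00076809e-03,  2.62842920e-04, -1.60596722e-03,  3.81721761e-05,
        7.50485249e-04,  1.37748760e-03]), 'joint_torque': array([ 5.81102340e-04, -3.96841228e+01, -3.03851688e+01, -1.33932717e-04,
        9.55126161e-03,  8.24044065e-06]), 'tcp_pos': array([ 0.27037718, -0.56258963,  0.22996752]), 'tool_rot': array([-1.18982200e-03,  9.75045280e-01,  2.22002865e-01, -1.17791952e-04]), 'force': array([ 0.03666509, -0.06125478,  0.30098033]), 'wrist_torque': array([-0.04513499, -0.00045176,  0.04846572]), 'gripper_force': 0.0, 'width': 0.9981403615128503} 0.0187
scene knob_top 0.67 [195.5, 249.7] 240 topz 0.141 mid [ 0.596 -0.096  0.138] mean [ 0.599 -0.097  0.139] lo [ 0.377 -0.116 -0.004] hi [ 0.617 -0.018  0.141]
scene lens 0.62 [195.5, 298.5] 264 topz 0.069 mid [0.543 0.056 0.067] mean [0.545 0.054 0.067] lo [ 0.424  0.024 -0.003] hi [0.575 0.129 0.071]
scene tray 0.96 [200.4, 396.7] 2775 topz 0.04 mid [0.582 0.356 0.038
[... 1180 characters left out ...]
41 mid [0.581 0.351 0.041] mean [0.58  0.352 0.04 ] lo [ 0.475  0.266 -0.004] hi [0.695 0.448 0.047]
top tray 0.17 [261.7, 424.2] 823 topz 0.162 mid [ 0.508 -0.383  0.16 ] mean [ 0.508 -0.382  0.161] lo [ 0.469 -0.441 -0.006] hi [ 0.54  -0.351  0.164]
top loupe 0.79 [166.8, 312.2] 202 topz 0.05 mid [ 0.779 -0.082  0.047] mean [ 0.779 -0.082  0.047] lo [ 0.759 -0.105 -0.002] hi [ 0.808 -0.064  0.051]
top loupe 0.21 [238.3, 298.9] 3101 topz 0.14 mid [ 0.592 -0.098  0.14 ] mean [ 0.593 -0.098  0.14 ] lo [ 0.477 -0.162 -0.003] hi [0.659 0.109 0.146]
top holder 0.8 [238.0, 299.9] 3177 topz 0.14 mid [ 0.592 -0.098  0.14 ] mean [ 0.593 -0.098  0.14 ] lo [ 0.479 -0.162 -0.004] hi [0.66  0.107 0.146]
```

View pics/scene.png

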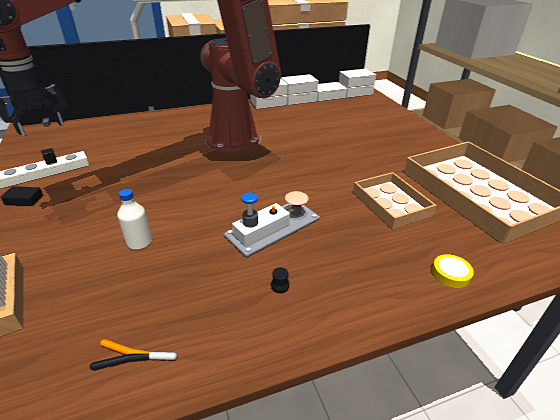

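View pics/top.png

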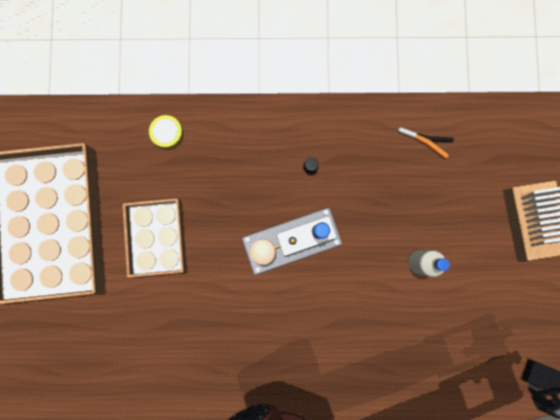

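The scene view shows the knob at about (row 198, col 249), the pin beside it and the lens at (197, 297). The top view shows the knob at (231, 322), the lens at (252, 263), and the bottle at (264, 428), clear of the path. The knob is at about (0.594, -0.097), and the knob-to-lens distance of 159 mm matches the 160 mm given. I'll shut the gripper and move above the knob.

Call:
move_arm:
  targets:
    - [-1, 0, 0, 0, 0, 0, 0]
    - [-1, 0.2, -0.1, 0, 0, 0, 0]
    - [-1, 0.35, -0.2, 0, 0, 0, 0]
    - [-1, 0.35, -0.2, 0, 0, 0, 0]
    - [-1, 0.35, -0.2, 0, 0, 0, 0]
    - [-1, 0.35, -0.2, 0, 0, 0, 0]
    - [-1, 0.35, -0.2, 0, 0, 0, 0]
    - [-1, 0.35, -0.2, 0, 0, 0, 0]
    - [-1, 0.35, -0.2, 0, 0, 0, 0]
    - [-1, 0.35, -0.2, 0, 0, 0, 0]
    - [-1, 0.35, -0.2, 0, 0, 0, 0]
    - [-1, 0.35, -0.2, 0, 0, 0, 0]
    - [-1, 0.35, -0.2, 0, 0, 0, 0]
    - [-1, 0.35, -0.2, 0, 0, 0, 0]
    - [-1, 0.35, -0.2, 0, 0, 0, 0]
    - [-1, 0.18, -0.09, 0, 0, 0, 0]
    - [-1, 0, 0, 0, 0, 0, 0]
    - [-1, 0, 0, 0, 0, 0, 0]
  force: 20

```text
time_s: 3.05
tcp_pos: [0.5936, -0.0991, 0.2312]
tool_rot: [0.0, 0.975, 0.222, -0.0]
force: [0.4, -0.4, -0.5]
width: -0.001
gripper_force: 0.0
```

Call:
move_arm:
  targets:
    - [-1, 0, 0.0, 0.2, 0, 0, 0]
    - [-1, 0, -0.02, 0.25, 0, 0, 0]
    - [-1, 0, 0, 0.2, 0, 0, 0]
    - [-1, 0, 0, 0.15, 0, 0, 0]
    - [-1, 0, 0, 0.05, 0, 0, 0]
    - [-1, 0, 0, 0, 0, 0, 0]

```text
time_s: 3.8
tcp_pos: [0.5934, -0.0968, 0.1462]
tool_rot: [-0.0, 0.975, 0.222, -0.0]
force: [0.7, -0.4, -0.3]
width: 0.001
gripper_force: 0.0
```

```bash
python3 - <<'E'
from h import *
print(state()["tcp_pos"])
a=[read_camera(n)["pixels"] for n in("scene","top")]
c=np.hstack([cv2.resize(a[0][150:250,200:330],None,fx=3,fy=3),cv2.resize(a[1][190:290,230:360],None,fx=3,fy=3)])
cv2.imwrite("pics/near.png",c[:,:,::-1])
E
```

```text
[ 0.59344746 -0.09676243  0.14618585]
```

View pics/near.png

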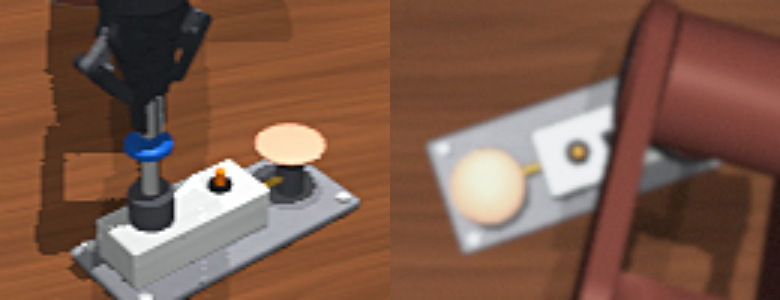

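The fingertips (crop col 150, row 135) are centred above the blue knob (row 147). The pin at (220, 180) and the lens are clear. I'll do the first press slowly.

Call:
move_arm:
  targets:
    - [-1, 0, 0, 0.05, 0, 0, 0]
    - [-1, 0, 0, 0.04, 0, 0, 0]
    - [-1, 0, 0, 0.04, 0, 0, 0]
    - [-1, 0, 0, 0.04, 0, 0, 0]
    - [-1, 0, 0, 0.03, 0, 0, 0]
    - [-1, 0, 0, 0, 0, 0, 0]
    - [-1, 0, 0, 0, 0, 0, 0]

```text
time_s: 4.78
tcp_pos: [0.5941, -0.0968, 0.129]
tool_rot: [0.0, 0.975, 0.222, 0.001]
force: [-3.5, 1.2, 11.2]
width: 0.0
gripper_force: 5.0
```

Call:
move_arm:
  targets:
    - [-1, 0, 0, 0.03, 0, 0, 0]
    - [-1, 0, 0, 0.02, 0, 0, 0]
    - [-1, 0, 0, 0, 0, 0, 0]

```text
time_s: 5.15
tcp_pos: [0.5943, -0.0968, 0.127]
tool_rot: [0.0, 0.975, 0.222, 0.0]
force: [-9.0, 1.9, 21.8]
width: -0.001
gripper_force: 11.0
```

It is on the hard stop (22 N at z = 0.127). I'll release it and check the pin.

Call:
move_arm:
  targets:
    - [-1, 0, 0, -0.07, 0, 0, 0]
    - [-1, 0, 0, -0.1, 0, 0, 0]
    - [-1, 0, 0, -0.1, 0, 0, 0]
    - [-1, 0, 0, 0, 0, 0, 0]
    - [-1, 0, 0, 0, 0, 0, 0]
    - [-1, 0, 0, 0, 0, 0, 0]
    - [-1, 0, 0, 0, 0, 0, 0]

```text
time_s: 6.02
tcp_pos: [0.5931, -0.0965, 0.1478]
tool_rot: [-0.0, 0.975, 0.222, -0.0]
force: [-0.7, 0.3, 0.7]
width: -0.001
gripper_force: 0.0
```

```bash
cat >> h.py <<'E'
def look(name=None):
    p=read_camera("scene")
    for th in("pin","knob_top","lens"):
        for r in trace(p,th)[:1]:
            X=pts(p,r["mask"]); print(th,round(r["score"],2),r["point"],len(X),"z97",np.percentile(X[:,2],[90,97]).round(3) if len(X) else 0)
    hsv=cv2.cvtColor(p["pixels"],cv2.COLOR_RGB2HSV)[170:225,265:285]
    m=(hsv[...,0]>5)&(hsv[...,0]<22)&(hsv[...,1]>215)&(hsv[...,2]>150)
    v,u=np.nonzero(m); print("orange rows",v.min()+170 if len(v) else None, v.max()+170 if len(v) else None, len(v))
    M=np.zeros((420,560),bool); M[170:225,265:285]=m; X=pts(p,M)
    if len(X): print("orange maxz",X[(abs(X[:,0]-.57)<.03)][:,2].max())
    if name: cv2.imwrite(f"pics/{name}.png",cv2.resize(p["pixels"][140:260,190:350],None,fx=4,fy=4)[:,:,::-1])
E
python3 -c "from h import *; look('s1')"
```

```text
knob_top 0.71 [197.3, 248.1] 170 z97 [0.14  0.141]
lens 0.7 [197.3, 298.5] 249 z97 [0.069 0.07 ]
orange rows 203 211 20
orange maxz 0.08441585056143824
```

View pics/s1.png

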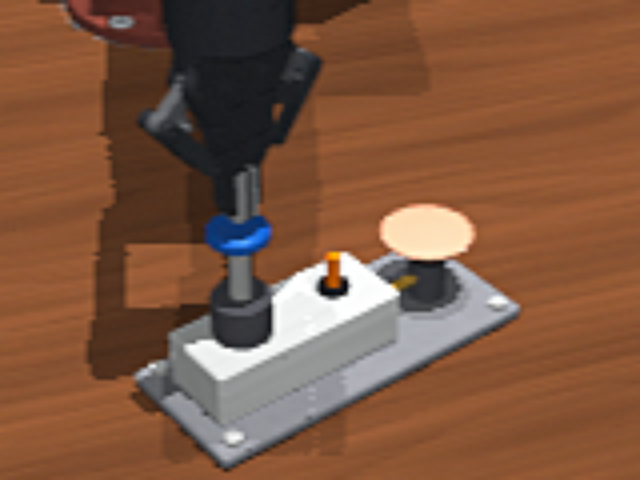

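The pin (crop 333, 255) has risen to about z = 0.083, the 20 mm notch. The knob is back up at (238, 235), so three more strokes are due.

Call:
move_arm:
  targets:
    - [-1, 0, 0, 0.07, 0, 0, 0]
    - [-1, 0, 0, 0.05, 0, 0, 0]
    - [-1, 0, 0, 0.05, 0, 0, 0]
    - [-1, 0, 0, 0.05, 0, 0, 0]
    - [-1, 0, 0, 0.05, 0, 0, 0]
    - [-1, 0, 0, 0, 0, 0, 0]
    - [-1, 0, 0, 0, 0, 0, 0]

```text
time_s: 7.1
tcp_pos: [0.5939, -0.0968, 0.127]
tool_rot: [0.0, 0.975, 0.222, -0.0]
force: [-10.6, 1.6, 24.6]
width: -0.001
gripper_force: 12.0
```

Call:
move_arm:
  targets:
    - [-1, 0, 0, -0.07, 0, 0, 0]
    - [-1, 0, 0, -0.1, 0, 0, 0]
    - [-1, 0, 0, -0.1, 0, 0, 0]
    - [-1, 0, 0, 0, 0, 0, 0]
    - [-1, 0, 0, 0, 0, 0, 0]
    - [-1, 0, 0, 0, 0, 0, 0]
    - [-1, 0, 0, 0, 0, 0, 0]

```text
time_s: 7.98
tcp_pos: [0.593, -0.0966, 0.1477]
tool_rot: [-0.0, 0.975, 0.222, -0.0]
force: [0.5, -0.9, 0.1]
width: 0.001
gripper_force: 0.0
```

```bash
python3 -c "from h import *; look()"
```

```text
pin 0.43 [201.6, 272.8] 42 z97 [0.091 0.093]
knob_top 0.62 [198.8, 249.7] 203 z97 [0.14  0.141]
lens 0.84 [196.8, 296.7] 250 z97 [0.069 0.069]
orange rows 200 211 26
orange maxz 0.0936581186697312
```

Call:
move_arm:
  targets:
    - [-1, 0, 0, 0.07, 0, 0, 0]
    - [-1, 0, 0, 0.05, 0, 0, 0]
    - [-1, 0, 0, 0.05, 0, 0, 0]
    - [-1, 0, 0, 0.05, 0, 0, 0]
    - [-1, 0, 0, 0.05, 0, 0, 0]
    - [-1, 0, 0, 0, 0, 0, 0]
    - [-1, 0, 0, 0, 0, 0, 0]

```text
time_s: 9.05
tcp_pos: [0.5939, -0.0968, 0.1269]
tool_rot: [0.0, 0.975, 0.222, -0.0]
force: [-10.3, 3.0, 24.8]
width: -0.002
gripper_force: 12.0
```

Call:
move_arm:
  targets:
    - [-1, 0, 0, -0.07, 0, 0, 0]
    - [-1, 0, 0, -0.1, 0, 0, 0]
    - [-1, 0, 0, -0.1, 0, 0, 0]
    - [-1, 0, 0, 0, 0, 0, 0]
    - [-1, 0, 0, 0, 0, 0, 0]
    - [-1, 0, 0, 0, 0, 0, 0]
    - [-1, 0, 0, 0, 0, 0, 0]

```text
time_s: 9.93
tcp_pos: [0.593, -0.0965, 0.1477]
tool_rot: [-0.0, 0.975, 0.222, -0.0]
force: [-0.6, 0.2, -0.2]
width: 0.002
gripper_force: 0.0
```

```bash
python3 -c "from h import *; look()"
```

```text
pin 0.56 [202.4, 275.2] 28 z97 [0.1   0.101]
knob_top 0.67 [195.3, 248.0] 174 z97 [0.14  0.142]
lens 0.49 [197.2, 297.7] 271 z97 [0.069 0.069]
orange rows 197 211 39
orange maxz 0.10360538058775151
```

Each stroke raises the pin 10 mm: 0.084, 0.094, 0.104. One more should finish it, and I'll add a spare, which does no harm.

Call:
move_arm:
  targets:
    - [-1, 0, 0, 0.07, 0, 0, 0]
    - [-1, 0, 0, 0.05, 0, 0, 0]
    - [-1, 0, 0, 0.05, 0, 0, 0]
    - [-1, 0, 0, 0.05, 0, 0, 0]
    - [-1, 0, 0, 0.05, 0, 0, 0]
    - [-1, 0, 0, 0, 0, 0, 0]
    - [-1, 0, 0, 0, 0, 0, 0]

```text
time_s: 11.0
tcp_pos: [0.5939, -0.0968, 0.127]
tool_rot: [0.0, 0.975, 0.222, -0.0]
force: [-10.3, 2.1, 25.0]
width: -0.0
gripper_force: 12.0
```

Call:
move_arm:
  targets:
    - [-1, 0, 0, -0.07, 0, 0, 0]
    - [-1, 0, 0, -0.1, 0, 0, 0]
    - [-1, 0, 0, -0.1, 0, 0, 0]
    - [-1, 0, 0, 0, 0, 0, 0]
    - [-1, 0, 0, 0, 0, 0, 0]
    - [-1, 0, 0, 0, 0, 0, 0]
    - [-1, 0, 0, 0, 0, 0, 0]

```text
time_s: 11.88
tcp_pos: [0.5931, -0.0965, 0.1477]
tool_rot: [-0.0, 0.975, 0.222, -0.0]
force: [-0.4, 0.4, 0.3]
width: 0.0
gripper_force: 0.0
```

```bash
python3 -c "from h import *; look()"
```

```text
pin 0.57 [200.8, 273.7] 58 z97 [0.109 0.112]
knob_top 0.72 [196.7, 249.9] 191 z97 [0.14  0.141]
lens 0.77 [198.1, 297.8] 221 z97 [0.069 0.07 ]
orange rows 194 210 43
orange maxz 0.11362831648877758
```

Call:
move_arm:
  targets:
    - [-1, 0, 0, 0.07, 0, 0, 0]
    - [-1, 0, 0, 0.05, 0, 0, 0]
    - [-1, 0, 0, 0.05, 0, 0, 0]
    - [-1, 0, 0, 0.05, 0, 0, 0]
    - [-1, 0, 0, 0.05, 0, 0, 0]
    - [-1, 0, 0, 0, 0, 0, 0]
    - [-1, 0, 0, 0, 0, 0, 0]

```text
time_s: 12.95
tcp_pos: [0.5939, -0.0968, 0.1269]
tool_rot: [0.0, 0.975, 0.222, -0.0]
force: [-10.1, 2.2, 23.5]
width: 0.002
gripper_force: 12.0
```

Call:
move_arm:
  targets:
    - [-1, 0, 0, -0.07, 0, 0, 0]
    - [-1, 0, 0, -0.1, 0, 0, 0]
    - [-1, 0, 0, -0.1, 0, 0, 0]
    - [-1, 0, 0, 0, 0, 0, 0]
    - [-1, 0, 0, 0, 0, 0, 0]
    - [-1, 0, 0, -0.2, 0, 0, 0]
    - [-1, 0, 0, -0.3, 0, 0, 0]
    - [-1, 0, 0, -0.2, 0, 0, 0]
    - [-1, 0, 0, 0, 0, 0, 0]
    - [-1, 0, 0, 0, 0, 0, 0]

```text
time_s: 14.2
tcp_pos: [0.5928, -0.0965, 0.2176]
tool_rot: [-0.0, 0.975, 0.222, -0.001]
force: [-0.0, -0.1, -0.3]
width: -0.002
gripper_force: 0.0
```

```bash
python3 -c "from h import *; look('end')"
```

```text
pin 0.38 [200.2, 273.5] 57 z97 [0.108 0.112]
lens 0.51 [197.6, 298.9] 255 z97 [0.069 0.07 ]
orange rows 194 210 44
orange maxz 0.11355395775210819
```

View pics/end.png

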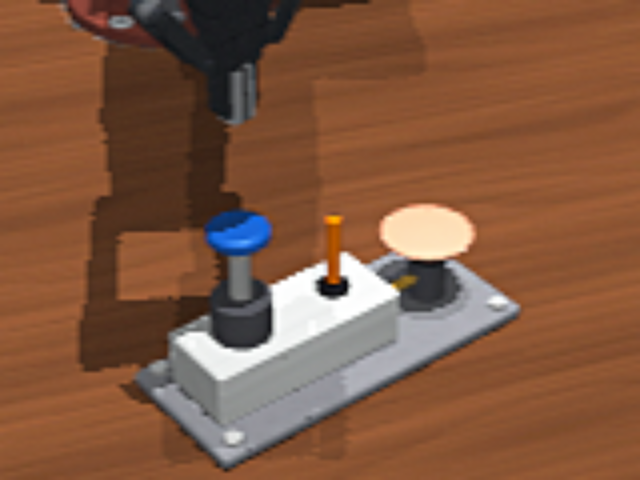

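The pin stands fully out (crop 333, 217, z about 0.113). The knob is free and up at (238, 232), and the lens hasn't moved.

```bash
python3 -c "from workcell import close_job; print(close_job())"
```

```text
the job is handed in; nothing more can be done
None
```

The lens is secured: four full strokes plus one spare brought the orange pin fully out (tip about 113 mm above the bench), the knob is released and back up, the lens has not moved, and I handed the job in after about 14 s of robot time.

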